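# Seat the sample pot in the viscometer stand and bar it in

## Robot

A 6-joint arm with a two-finger parallel gripper is mounted at the origin on the work surface. World frame = base frame: x ahead of the robot, y to its left, z up, the work surface at z = 0. Lengths are in m, angles in rad, forces in N, time in s.
With the tool pointing down it reaches from about 0.4 to 0.825 m from the base axis. Payload 7 kg.
Tool frame: the origin (TCP) lies at the centre of the arm's flange, where the gripper is bolted on; the fingertips stand 178 mm ahead of it and the grasp point (between the pads) lies 159 mm ahead of it; z points along the fingers, y is the direction in which the jaws open and shut (so a half turn about z gives the same grasp; the last joint's range is limited). The gripper opens to 88 mm and grips with 3 to 60 N. Pads are 19 mm wide; open, the fingers measure 130 mm over their backs; the gripper's body (78 mm by 193 mm) begins 47 mm behind the grasp point.
Start: joints at [1.45, 0.359, 0.012, 0, -1.224, -0.288], TCP at [0.268, 0.619, 0.405] pointing down, gripper open.
Joint ranges: [-3.07, 3.07], [-1.43, 2.12], [-1.02, 1.25], [-3.03, 1.67], [-3.05, -0], [-3.03, 3.03]. Speed limits (rad/s): [2.39, 2.39, 3.01, 3.14, 3.14, 3.14].

## Interface

Orientations are given as [roll, pitch, yaw] about the fixed x, y, z axes, in that order (R = Rz(yaw) Ry(pitch) Rx(roll)).
In Python, from station import * gives the robot as it stands.
- The arm moves only by the tool send_rows, never from a script. Its argument "motion" is a list of rows, each an object with "offset": the shift along the tool's x, y, z in cm, a list of three; "turn": the turn about the tool's z in degrees. In form: [{"offset": [x, y, z], "turn": turn}, ...]. A call has 1 to 8 rows; each row is the pose to reach, as a shift and turn from the pose commanded when the call began, along the tool's axes at that moment; what a row does not reach only later rows make up. A row lasts 1/10 s, in which the tool goes at most 50 mm and 8.59 degrees, less where a joint would pass 70% of its speed; a pose out of reach is approached as far as the arm can. A call with a gripper value outside its range is refused whole. "hand" is the opening, from -1 (shut) to 1 (fully open), set as the call begins (left out, the last holds). The fingers move at their own pace and stop on an object; "squeeze" is the grip in N (left out, the last holds). Time passes only in rows, so rows that repeat a pose let the fingers close. It gives the time, the measured TCP pose, the force and the opening at its end, in the units of the state.
- get_state(): the state, without advancing time (a new reading comes with each control period).
- grab_frame(name): name is "scene" or "top"; returns a dict with "frame" (420x560x3 uint8, blue, green, red), "range_z" (420x560 float32, m along the optical axis (not along the pixel's ray), 0 where there is no reading), "vertical_fov" (degrees; the focal length in pixels is half the picture's height over the tangent of half this angle, whatever the lens; pixels are square), "cx", "cy" (the principal point, pixels), "cam_to_world" (4x4, takes a point from camera to world coordinates). Camera axes: x right, y up, looking along -z (the intrinsics and any distortion apply to the point x, -y, -z); pixel columns grow to the right and rows downward; lengths in m; the calibration is good to about 2 mm. A picture is of the moment at which its call begins.
- job_done(): hands the job in, once; it reports no verdict.
The state is a dict: "t": time; "q": joint angles; "qd": joint speeds; "joint_efforts": joint torques, N m; "eef_pos": TCP position; "ee_rot": TCP orientation; "force": force on the tool from outside, world axes, zero at the start; "moment": the same for the moment, N m; "width": finger opening in m.
Only numpy, scipy, OpenCV 4.12 (cv2) and the standard library are available. Lean on these libraries where they do the work, as an engineer would, in place of code of your own. Each camera call takes 0.05 s, during which the arm holds its last target. There are 200 camera calls.

## Task

Push the wide sample pot along the bench into the V-shaped stop of the viscometer stand until it rests against both sides of the V, then push the stand's swinging steel bar fully shut across the mouth behind it. Only push with the fingers: the pot stays standing on the bench and is never gripped between the fingers or lifted. Leave the narrow pot and everything else on the bench where it stands.

Things in the scene. Friction and masses are not known exactly. Their poses are not given: they have to be found in the camera images.
- wide_pot: the wide sample pot: closed upright cylinder 76 mm in diameter, 70 mm tall, white plastic with a flat steel lid, about 0.25 to 0.5 kg, loose on the bench; origin at the centre of its underside. Its twin in material is the narrow pot; the two may stand in each other's place
- stand: the fixed viscometer stand, right of the robot. Origin: bench point under the centre of the wide pot when it rests against both stops; z up, x points into the V, so the pot comes in along +x. Two aluminium stop faces, 28 mm high, 85 mm long, 45 degrees either side of the x axis, each 38 mm from the origin, form a V open to -x; their outer corners lie 66 mm either side of the axis
- column (a point): centre of the foot of the stand's upright steel column (at x = +175 mm in the stand's frame), 24 mm thick, 470 mm tall. The instrument head hangs on the column's far side, away from the V, at heights above 110 mm
- bar (a joint): angle of the steel retaining bar about its upright pivot: 0 = shut on its end stop, lying along the stand's -y across the mouth, its inner face 7 mm from a seated pot; grows as the bar swings open towards the stand's -x (at 1.57 it points along -x), at most 2.2; starts at 1.4 to 1.75. No spring: light friction, it stays where it is left
- bar_pivot (a point): point on the bar's pivot axis, fixed to the stand at x = -50, y = +95 mm in the stand's frame, 22 mm above the bench; the pivot is 20 mm thick
- bar_tip (a point): middle of the free end of the bar, 150 mm from the pivot. The bar is straight, 10 mm thick, and spans heights 13 to 33 mm above the bench
- narrow_pot: the narrow pot: white with a steel lid like the wide one, but 50 mm in diameter, 70 mm tall; origin at the centre of its underside; bystander
- weight: solid brass balance weight, 38 mm wide, 54 mm tall, on the robot's side; origin at the centre of its underside; bystander
- dish: shallow round steel dish, 90 mm wide, 12 mm tall, towards the far edge; origin at the centre of its underside; bystander
- beaker: empty glass beaker, 60 mm wide, 75 mm tall, towards the far right; origin at the centre of its underside; bystander
- reagent: amber bottle with a black cap, 56 mm wide, 125 mm tall, on the robot's left; origin at the centre of its underside; bystander
- spatula: steel spatula, 170 mm long, lying flat between the robot and the stand, its length roughly along world y; origin on its underside near mid-length; bystander
- rotor: steel rotor standing on its 36 mm disc with a thin upright shaft, 72 mm tall, near the far edge; origin at the centre of its underside; bystander
Mind the look-alikes: they are no part of the job. What is shaped like the wide_pot but purple is not meant.

How it is judged:
On the way, in this order (a step that is already met when the one before it is completed fails the run):
1. the wide pot stands at rest against both sides of the V (x of wide_pot in the frame of stand between -0.006 and 0.006 m and y of wide_pot in the frame of stand between -0.006 and 0.006 m and height (world z) of wide_pot below 0.005 m and angle between wide_pot's own z axis and vertical below 0.1 rad and linear speed of wide_pot below 0.02 m/s), for 0.2 s.
2. the bar is shut behind it (value of joint bar below 0.07 rad), for 0.2 s.
At the end, for the whole second after the job is handed in: The wide pot stands upright on the bench at rest, its centre within 6 mm (along and across) of its seat against both stops, and the bar is within 0.07 rad of fully shut (all of step 1 and value of joint bar below 0.07 rad and velocity of joint bar below 0.05 rad/s); the robot touches nothing.
It fails at once if the wide pot is lifted off the bench (by more than 8 mm) or tipped (by more than 0.3 rad) (height (world z) of wide_pot above 0.008 m or angle between wide_pot's own z axis and vertical above 0.3 rad).
It fails at once if the wide pot is taken between the fingers (grasp point within 15 mm of its axis and below its lid) (horizontal distance between the grasp point and wide_pot below 0.015 m and height (world z) of the grasp point below 0.07 m).
It fails at once if a bystander is moved by more than 20 mm (distance of any of narrow_pot, weight, dish, beaker, reagent, spatula, rotor from where it was at the start of the episode above 0.02 m).
It fails at once if the narrow pot is tipped (angle between narrow_pot's own z axis and vertical above 0.3 rad).
It also fails if it takes over 69 s, if anything falls off the work surface, if the arm or the gripper's body presses on something with over 40 N, if the wrist force passes 120 N, or if a joint passes its speed limit or range.

## Working session

There is one attempt and no reset: what is moved stays moved. The work goes in short steps, Python scripts to look and compute and a tool call to move; the robot and the scene stay as the last step left them, time stands still between calls to the robot, and variables do not carry over. Pictures are saved under pics/ and viewed, about 8 in all and at most 12, crops included, and the job is handed in when it is done.

Besides the shell and the picture viewer there is one more tool, called after "Emit:" by a JSON object that holds its "op" and its "data". send_rows: Moves the arm, as the interface text tells. Its arguments: {"type":"object","properties":{"motion":{"type":"array"},"hand":{"type":"number"},"squeeze":{"type":"number"}},"required":["motion"]}

```bash
mkdir -p pics; cat > h.py <<'E'
from station import *
import numpy as np, cv2
def save(n,fn):
    g=grab_frame(n); cv2.imwrite('pics/'+fn+'.png',g['frame']); np.savez('pics/'+fn+'.npz',**{k:np.array(v) for k,v in g.items()}); return g
def load(fn): return dict(np.load('pics/'+fn+'.npz'))
def f(g): return g['range_z'].shape[0]/2/np.tan(np.radians(float(g['vertical_fov']))/2)
def cloud(g):
    h,w=g['range_z'].shape; v,u=np.mgrid[:h,:w]; F=f(g); z=g['range_z']
    P=np.stack([(u-g['cx'])/F*z,-(v-g['cy'])/F*z,-z,np.ones_like(z)],-1)
    return (P@np.array(g['cam_to_world']).T)[...,:3]
def onplane(g,u,v,h):
    F=f(g);T=np.array(g['cam_to_world']);d=T[:3,:3]@np.array([(u-g['cx'])/F,-(v-g['cy'])/F,-1]);o=T[:3,3]
    return o+d*(h-o[2])/d[2]
E
python3 - <<'E'
from h import *
for n in('top','scene'):
    g=save(n,n+'0'); print(n,g.keys(),g['vertical_fov'],g['cx'],g['cy'],np.round(g['cam_to_world'],3).tolist(),(g['range_z']==0).mean())
print(get_state())
E
```

```text
top dict_keys(['frame', 'range_z', 'vertical_fov', 'cx', 'cy', 'cam_to_world']) 43.0868565916443 277.8429376534855 223.7321822284033 [[-0.012, 0.984, -0.175, 0.298], [-1.0, -0.011, 0.007, 0.03], [0.005, 0.175, 0.985, 1.324], [0.0, 0.0, 0.0, 1.0]] 0.0038945578231292517
scene dict_keys(['frame', 'range_z', 'vertical_fov', 'cx', 'cy', 'cam_to_world']) 48.812748936931754 284.85165986727606 210.0190279872974 [[-0.206, -0.767, 0.608, 1.176], [0.979, -0.165, 0.122, 0.151], [0.007, 0.62, 0.785, 0.927], [0.0, 0.0, 0.0, 1.0]] 0.004077380952380952
{'t': 0.1, 'q': array([ 1.45011513e+00,  3.59317487e-01,  1.11322333e-02, -2.84031106e-04,
       -1.22409779e+00, -2.88093209e-01]), 'qd': array([-0.00099966, -0.00281871,  0.00234856,  0.00163207, -0.00040325,
        0.00127556]), 'joint_efforts': array([-1.47123268e-03, -5.84162378e+01,  2.93751365e+01,  7.01546699e+00,
        1.02157283e-02, -4.41871282e-05]), 'eef_pos': array([0.26824441, 0.6192191 , 0.40381121]), 'ee_rot': array([ 3.14009134e+00, -1.66431543e-04, -4.08870995e-01]), 'force': array([ 0.94824637, -0.11198699, -1.29801841]), 'moment': array([-0.0451108 , -0.08292124, -0.01712058]), 'width': 0.08798166386211004}
```

View pics/top0.png

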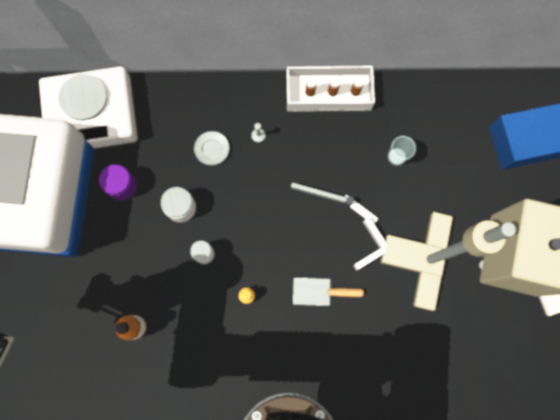

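View pics/scene0.png

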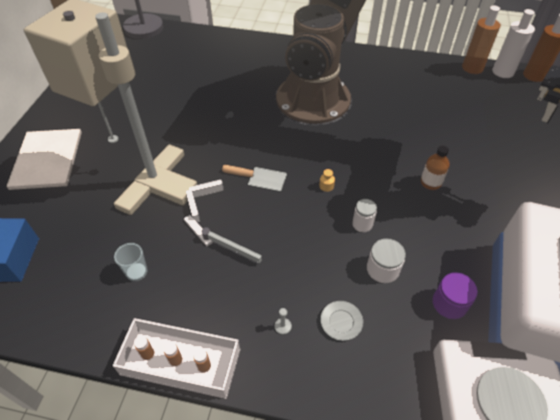

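Candidates in the top view: the pot at (178,204), the pot at (202,252), and a purple one at (117,182). The wide pot should be the larger white one at (178,204). I'll measure diameters and confirm that with a crop.

```bash
python3 - <<'E'
from h import *
def comp(P,m,lab):
    n,L,s,c=cv2.connectedComponentsWithStats(m.astype(np.uint8))
    for i in range(1,n):
        if s[i,4]<25: continue
        p=P[L==i]; (x,y),r=cv2.minEnclosingCircle(p[:,:2].astype(np.float32))
        (a,b),(w,h),an=cv2.minAreaRect(p[:,:2].astype(np.float32))
        print(lab,np.round(c[i]),s[i,4],'circ',np.round([x,y,2*r],3),'rect',np.round([w,h],3),'z',np.round(np.percentile(p[:,2],[5,50,95]),3),'ctr',np.round(p[:,:2].mean(0),3))
for n in('top0','scene0'):
    g=load(n);P=cloud(g); inb=(P[...,0]>.25)&(P[...,0]<.95)&(abs(P[...,1])<.6)&(g['range_z']>0)
    for lo,hi in((.006,.018),(.018,.03),(.03,.045),(.064,.078)):
        comp(P,inb&(P[...,2]>lo)&(P[...,2]<hi),f'{n} {lo}-{hi}')
g=load('top0');a=cv2.resize(g['frame'][150:310,80:460],None,fx=2.1,fy=2.1,interpolation=cv2.INTER_CUBIC);cv2.imwrite('pics/c1.png',a)
E
```

```text
top0 0.006-0.018 [305.  75.] 103 circ [ 0.931 -0.057  0.087] rect [0.019 0.087] z [0.006 0.011 0.017] ctr [ 0.93  -0.057]
top0 0.006-0.018 [349.  75.] 119 circ [ 0.915 -0.164  0.122] rect [0.122 0.033] z [0.006 0.01  0.017] ctr [ 0.928 -0.171]
top0 0.006-0.018 [297.  85.] 41 circ [ 0.901 -0.036  0.04 ] rect [0.034 0.031] z [0.006 0.007 0.011] ctr [ 0.904 -0.034]
top0 0.006-0.018 [308.  94.] 43 circ [ 0.874 -0.063  0.05 ] rect [0.043 0.025] z [0.006 0.008 0.017] ctr [ 0.875 -0.062]
top0 0.006-0.018 [351.  94.] 37 circ [ 0.874 -0.178  0.041] rect [0.041 0.019] z [0.006 0.009 0.017] ctr [ 0.876 -0.177]
top0 0.006-0.018 [308. 108.] 78 circ [ 0.836 -0.062  0.11 ] rect [0.11  0.006] z [0.007 0.013 0.018] ctr [ 0.836 -0.061]
top0 0.006-0.018 [350. 108.] 74 circ [ 0.839 -0.176  0.108] rect [0.008 0.108] z [0.007 0.011 0.017] ctr [ 0.836 -0.171]
top0 0.006-0.018 [496. 148.] 102 circ [ 0.727 -0.546  0.119] rect [0.118 0.006] z [0.007 0.012 0.017] ctr [ 0.725 -0.545]
top0 0.006-0.018 [257. 135.] 76 circ [0.767 0.07  0.035] rect [0.033 0.031] z [0.006 0.008 0.012] ctr [0.766 0.071]
top0 0.006-0.
[... 13560 characters left out ...]
.] 876 circ [0.639 0.414 0.076] rect [0.072 0.073] z [0.067 0.069 0.072] ctr [0.641 0.414]
scene0 0.064-0.078 [282. 313.] 55 circ [0.77  0.066 0.016] rect [0.014 0.015] z [0.065 0.071 0.073] ctr [0.771 0.066]
scene0 0.064-0.078 [140. 342.] 123 circ [ 0.887 -0.19   0.025] rect [0.023 0.023] z [0.065 0.067 0.07 ] ctr [ 0.887 -0.19 ]
scene0 0.064-0.078 [169. 348.] 127 circ [ 0.887 -0.13   0.025] rect [0.023 0.023] z [0.065 0.067 0.07 ] ctr [ 0.887 -0.13 ]
scene0 0.064-0.078 [199. 355.] 129 circ [ 0.887 -0.07   0.025] rect [0.023 0.023] z [0.065 0.067 0.07 ] ctr [ 0.887 -0.07 ]
scene0 0.064-0.078 [510. 396.] 3034 circ [0.851 0.502 0.122] rect [0.093 0.122] z [0.069 0.072 0.074] ctr [0.844 0.5  ]
```

View pics/c1.png

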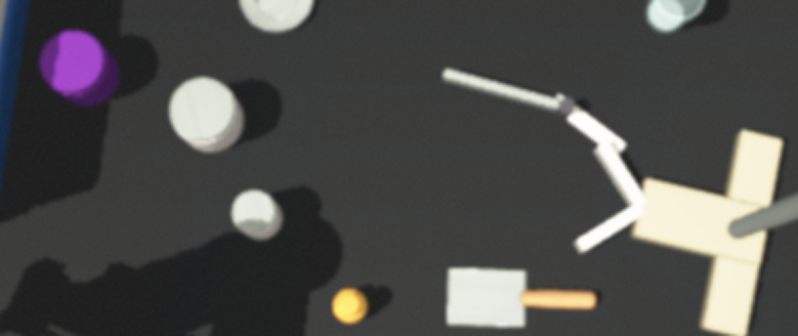

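Crop c1: the large white pot at crop (205,113), i.e. top (178,204), is the wide pot (≈75 mm measured). The smaller one at (202,252) is ≈48 mm, so it is the narrow pot. The purple one is excluded. Next: the stand frame, from the V faces, column and bar.

```bash
python3 - <<'E'
from h import *
for n in('top0','scene0'):
    g=load(n);P=cloud(g);hsv=cv2.cvtColor(g['frame'],cv2.COLOR_BGR2HSV)
    inb=(P[...,0]>.38)&(P[...,0]<.57)&(P[...,1]<-.13)&(P[...,1]>-.27)&(g['range_z']>0)
    m=inb&(P[...,2]>.0235)&(P[...,2]<.033)&(hsv[...,1]<35)
    p=P[m]; print(n,m.sum(),'z',np.percentile(p[:,2],[5,50,95]).round(4))
    # column
    c=P[(P[...,2]>.05)&(P[...,2]<.1)&(P[...,0]>.40)&(P[...,0]<.5)&(P[...,1]<-.3)&(P[...,1]>-.42)&(g['range_z']>0)]
    A=np.c_[2*c[:,:2],np.ones(len(c))];s=np.linalg.lstsq(A,(c[:,:2]**2).sum(1),rcond=None)[0];print('col',len(c),s[:2].round(4),'r',np.sqrt(s[2]+s[:2]@s[:2]).round(4))
    # split arms: two-line k-means by RANSAC-like
    q=p[:,:2]; rng=np.random.default_rng(0); rest=q; 
    for k in range(2):
        best=None
        for _ in range(500):
            a,b=rest[rng.choice(len(rest),2,False)]; d=b-a; L=np.hypot(*d)
            if L<.03: continue
            nn=np.array([-d[1],d[0]])/L; i=abs((rest-a)@nn)<.006
            if best is None or i.sum()>best.sum(): best=i
        l=rest[best]; c=l.mean(0); w,v=np.linalg.eigh(np.cov((l-c).T)); d=v[:,1]; nn=v[:,0]
        near=rest[abs((rest-c)@nn)<.012]; t=(near-c)@d; o=(near-c)@nn
        print(' line c',c.round(4),'ang',np.degrees(np.arctan2(d[1],d[0])).round(1),'n',nn.round(3),'t',np.percentile(t,[1,99]).round(4),'o',np.percentile(o,[3,10,90,97]).round(4),len(near))
        rest=rest[abs((rest-c)@nn)>.012]
    b=P[(P[...,2]>.030)&(P[...,2]<.036)&(P[...,0]>.54)&(P[...,0]<.66)&(P[...,1]<.05)&(P[...,1]>-.155)&(g['range_z']>0)][:,:2]
    c=b.mean(0);w,v=np.linalg.eigh(np.cov((b-c).T));d=v[:,1]*np.sign(v[1,1]);t=(b-c)@d
    print(' bar c',c.round(4),'dir',d.round(3),'tip',(c+d*t.max()).round(4),'ang',np.degrees(np.arctan2(d[1],d[0])).round(1))
    D=P[(P[...,2]>.012)&(P[...,2]<.07)&(P[...,0]>.56)&(P[...,0]<.6)&(P[...,1]<-.14)&(P[...,1]>-.185)&(g['range_z']>0)]
    print(' piv pts',len(D), D.mean(0).round(4),D[:,2].max().round(4),D[D[:,2]>.034].mean(0).round(4))
    s=P[(P[...,2]>.001)&(P[...,2]<.03)&(P[...,0]<.42)&(P[...,0]>.3)&(P[...,1]<.02)&(P[...,1]>-.22)&(g['range_z']>0)]
    print(' spat',s.min(0).round(3),s.max(0).round(3))
E
```

```text
top0 612 z [0.0245 0.0283 0.0317]
col 66 [ 0.4376 -0.3511] r 0.0114
 line c [ 0.4842 -0.2316] ang -148.8 n [ 0.519 -0.855] t [-0.0634  0.0642] o [-0.0102 -0.0072  0.0077  0.0099] 347
 line c [ 0.448  -0.2125] ang 123.6 n [-0.833 -0.553] t [-0.0658  0.0515] o [-0.0075 -0.0058  0.0066  0.0095] 222
 bar c [ 0.6056 -0.087 ] dir [0.288 0.958] tip [ 0.6275 -0.0143] ang 73.3
 piv pts 100 [ 0.5831 -0.1566  0.0289] 0.0418 [ 0.5866 -0.1554  0.0364]
 spat [ 0.3   -0.22   0.001] [0.42  0.02  0.029]
scene0 303 z [0.0241 0.027  0.0295]
col 137 [ 0.4402 -0.3543] r 0.0105
 line c [ 0.5041 -0.224 ] ang -149.6 n [ 0.506 -0.863] t [-0.0441  0.0513] o [-0.0095 -0.0056  0.0061  0.0072] 166
 line c [ 0.4437 -0.2021] ang 122.6 n [-0.842 -0.539] t [-0.0367  0.0363] o [-0.006  -0.0047  0.0078  0.0089] 134
 bar c [ 0.6097 -0.0866] dir [0.287 0.958] tip [ 0.6305 -0.0171] ang 73.3
 piv pts 115 [ 0.5914 -0.1561  0.0287] 0.0388 [ 0.5872 -0.1597  0.0357]
 spat [ 0.3   -0.22   0.001] [0.42  0.02  0.028]
```

```bash
cat >> h.py <<'E'
YAW=np.radians(-103.5); O=np.array([.481,-.183])
ex=np.array([np.cos(YAW),np.sin(YAW)]); ey=np.array([-ex[1],ex[0]])
def W(x,y): return O+x*ex+y*ey
def S(p): d=np.array(p)[...,:2]-O; return np.stack([d@ex,d@ey],-1)
def plan(x,y,tip,s=None,yaw=YAW):
    s=s or get_state(); p=s['eef_pos']; a=s['ee_rot'][2]
    d=np.r_[W(x,y),tip+.178]-p; tx=np.array([np.cos(a),np.sin(a)]); ty=np.array([np.sin(a),-np.cos(a)])
    print('off cm',np.round([100*d[:2]@tx,100*d[:2]@ty,-100*d[2]],2),'turn',round(float(np.degrees((a-yaw+np.pi)%(2*np.pi)-np.pi)),2))
def st():
    s=get_state(); print('t',round(s['t'],2),'stand',S(s['eef_pos']).round(4),'tip',round(s['eef_pos'][2]-.178,4),'yaw',np.degrees(s['ee_rot'][2]).round(2),'F',np.round(s['force'],1),'w',round(s['width'],4)); return s
E
python3 - <<'E'
from h import *
g=load('top0');P=cloud(g)
for r in ((100,275,0,100),(60,150,35,140)):
    q=P[r[0]:r[1],r[2]:r[3]].reshape(-1,3);q=q[q[:,2]>.05];print(q.min(0).round(3),q.max(0).round(3))
q=P[100:260,0:100].reshape(-1,3);q=q[q[:,2]>.1];print('tall',q.min(0).round(3),q.max(0).round(3))
print('pot',S([.580,.266]),'narrow',S([.461,.205]),'purple',S([.638,.415]))
plan(-.53,-.008,.227)
E
```

```text
[0.298 0.03  0.05 ] [0.847 0.686 1.324]
[0.298 0.03  0.05 ] [0.937 0.622 1.324]
tall [0.298 0.03  0.1  ] [0.769 0.662 1.324]
pot [-0.45970519 -0.00855235] narrow [-0.37261062 -0.1100242 ] purple [-0.61812813  0.01306175]
off cm [41.49 13.08 -0.12] turn 80.07
```

```bash
python3 - <<'E'
from h import *
for n in('top0','scene0'):
    g=load(n);P=cloud(g);q=P[(g['range_z']>0)&(P[...,1]>.42)&(P[...,1]<.8)&(P[...,0]>.3)&(P[...,0]<.77)&(P[...,2]>.08)&(P[...,2]<1)]
    print(n,q.min(0).round(3),q.max(0).round(3),np.percentile(q[:,2],[50,90,98]).round(3))
E
```

```text
top0 [0.456 0.489 0.08 ] [0.769 0.664 0.195] [0.18  0.187 0.19 ]
scene0 [0.463 0.486 0.08 ] [0.766 0.593 0.185] [0.174 0.18  0.182]
```

Emit:
{"op": "send_rows", "data": {"motion": [{"offset": [4,1.3,0],"turn": 8},{"offset": [8,2.6,0],"turn": 16},{"offset": [12,3.9,0],"turn": 24},{"offset": [16,5.2,0],"turn": 32},{"offset": [20,6.5,0],"turn": 40},{"offset": [24,7.7,0],"turn": 48},{"offset": [28,9,0],"turn": 56},{"offset": [32,10.2,0],"turn": 64}], "hand": -0.09}}

```text
t: 0.9
eef_pos: [0.5224, 0.3972, 0.4043]
ee_rot: [3.141, -0.0, -1.531]
force: [0.4, 0.1, 0.4]
width: 0.0403
```

```bash
python3 -c "
from h import *
st();plan(-.53,-.008,.20)"
```

```text
t 0.9 stand [-0.5738 -0.0952] tip 0.2263 yaw -87.74 F [0.4 0.1 0.4] w 0.0403
off cm [ 6.58 -7.2   2.63] turn 15.76
```

Emit:
{"op": "send_rows", "data": {"motion": [{"offset": [2.2,-2.4,0],"turn": 7},{"offset": [4.4,-4.8,0],"turn": 14},{"offset": [6.5,-7.2,0],"turn": 15.8},{"offset": [6.5,-7.2,2],"turn": 15.8},{"offset": [6.5,-7.2,4],"turn": 15.8},{"offset": [6.5,-7.2,4],"turn": 15.8}]}}

```text
t: 1.5
eef_pos: [0.5957, 0.336, 0.3609]
ee_rot: [3.138, -0.005, -1.803]
force: [-0.3, -0.4, -0.3]
width: 0.0399
```

```bash
python3 -c "
from h import *
st();plan(-.533,-.0085,.10);plan(-.533,-.0085,.02)
save('scene','s1')"
```

```text
t 1.5 stand [-0.5314 -0.0096] tip 0.1829 yaw -103.29 F [-0.3 -0.4 -0.3] w 0.0399
off cm [-0.16 -0.11  8.29] turn 0.21
off cm [-0.16 -0.11 16.29] turn 0.21
```

View pics/s1.png

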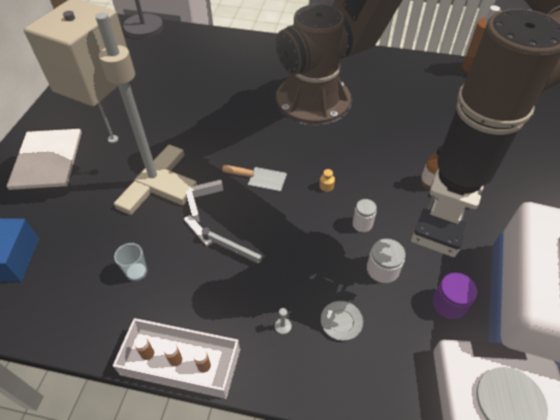

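The picture shows the gripper at (440,235), behind and above the gap between the wide pot (387,262) and the purple one (455,296). Nothing has been moved. Descending.

Emit:
{"op": "send_rows", "data": {"motion": [{"offset": [-0.2,-0.1,3],"turn": 0.2},{"offset": [-0.2,-0.1,6],"turn": 0.2},{"offset": [-0.2,-0.1,9],"turn": 0.2},{"offset": [-0.2,-0.1,11.5],"turn": 0.2},{"offset": [-0.2,-0.1,14],"turn": 0.2},{"offset": [-0.2,-0.1,15.5],"turn": 0.2},{"offset": [-0.2,-0.1,16.3],"turn": 0.2},{"offset": [-0.2,-0.1,16.3],"turn": 0.2}]}}

```text
t: 2.35
eef_pos: [0.5977, 0.3388, 0.2014]
ee_rot: [3.141, -0.001, -1.805]
force: [0.5, 0.1, 0.2]
width: 0.04
```

```bash
python3 -c "
from h import *
st()"
```

```text
t 2.35 stand [-0.5346 -0.0083] tip 0.0234 yaw -103.4 F [0.5 0.1 0.2] w 0.04
```

Clear. I'll push slowly in steps, starting with contact.

Emit:
{"op": "send_rows", "data": {"motion": [{"offset": [0.6,0,0.3],"turn": 0},{"offset": [1.2,0,0.3],"turn": 0},{"offset": [1.8,0,0.3],"turn": 0},{"offset": [2.4,0,0.3],"turn": 0},{"offset": [3.0,0,0.3],"turn": 0},{"offset": [3.6,0,0.3],"turn": 0},{"offset": [4.2,0,0.3],"turn": 0},{"offset": [5.0,0,0.3],"turn": 0}]}}

```text
t: 3.15
eef_pos: [0.5863, 0.29, 0.199]
ee_rot: [-3.141, 0.001, -1.805]
force: [-0.1, 2.1, 1.1]
width: 0.0399
```

```bash
cat >> h.py <<'E'
def lid(n,fn):
    g=save(n,fn);P=cloud(g);hsv=cv2.cvtColor(g['frame'],cv2.COLOR_BGR2HSV)
    m=(g['range_z']>0)&(P[...,2]>.066)&(P[...,2]<.075)&(P[...,0]>.3)&(P[...,0]<.68)&(P[...,1]<.38)&(P[...,1]>-.26)&(hsv[...,1]<60)&(hsv[...,2]>90)
    k,L,s,c=cv2.connectedComponentsWithStats(m.astype(np.uint8))
    for i in range(1,k):
        if s[i,4]>60:
            p=P[L==i][:,:2];(x,y),r=cv2.minEnclosingCircle(p.astype(np.float32)); print(n,'circle',np.round([x,y,2*r],3),'stand',S([x,y]).round(4),s[i,4],c[i].round())
E
python3 -c "
from h import *
st();lid('scene','s2');lid('top','t2')"
```

```text
t 3.15 stand [-0.4845 -0.0081] tip 0.021 yaw -103.4 F [-0.1  2.1  1.1] w 0.0399
scene circle [0.462 0.203 0.051] stand [-0.3709 -0.1089] 238 [366. 207.]
scene circle [0.579 0.244 0.073] stand [-0.4381 -0.0044] 380 [375. 248.]
top circle [0.576 0.25  0.073] stand [-0.4432 -0.0089] 495 [185. 203.]
top circle [0.459 0.207 0.047] stand [-0.3738 -0.1123] 277 [200. 250.]
```

View pics/s2.png

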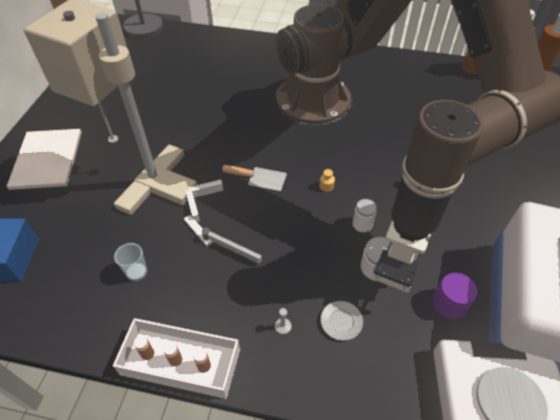

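The pot slides ahead of the fingers as modelled: its centre is 42 mm ahead, with about 2 N of push. The narrow pot is untouched. Continuing.

Emit:
{"op": "send_rows", "data": {"motion": [{"offset": [0.7,0,0],"turn": 0},{"offset": [1.4,0,0],"turn": 0},{"offset": [2.1,0,0],"turn": 0},{"offset": [2.8,-0.1,0],"turn": 0},{"offset": [3.5,-0.1,0],"turn": 0},{"offset": [4.2,-0.1,0],"turn": 0},{"offset": [4.9,-0.1,0],"turn": 0},{"offset": [5.6,-0.1,0],"turn": 0.1}]}}

```text
t: 4.05
eef_pos: [0.574, 0.2347, 0.1987]
ee_rot: [-3.141, 0.0, -1.807]
force: [1.2, 1.4, 1.0]
width: 0.0401
```

Emit:
{"op": "send_rows", "data": {"motion": [{"offset": [0.7,0,0],"turn": 0},{"offset": [1.4,0,0],"turn": 0},{"offset": [2.1,0,0],"turn": 0},{"offset": [2.8,-0.1,0],"turn": 0},{"offset": [3.5,-0.1,0],"turn": 0},{"offset": [4.2,-0.1,0],"turn": 0},{"offset": [4.9,-0.1,0],"turn": 0},{"offset": [5.6,-0.1,0],"turn": 0}]}}

```text
t: 4.85
eef_pos: [0.5618, 0.18, 0.1987]
ee_rot: [-3.142, 0.0, -1.807]
force: [1.3, 2.7, 1.6]
width: 0.0397
```

```bash
python3 -c "
from h import *
st();lid('scene','s3');lid('top','t3');plan(-.06,0,.02)"
```

```text
t 4.85 stand [-0.3719 -0.0062] tip 0.0207 yaw -103.52 F [1.3 2.7 1.6] w 0.0397
scene circle [0.553 0.127 0.066] stand [-0.318  -0.0023] 278 [327. 230.]
top circle [0.55  0.138 0.073] stand [-0.3279 -0.0076] 455 [231. 213.]
top circle [0.46  0.207 0.047] stand [-0.3738 -0.1117] 240 [200. 251.]
off cm [31.11 -0.67  0.05] turn -0.07
```

Emit:
{"op": "send_rows", "data": {"motion": [{"offset": [0.75,0,0],"turn": 0},{"offset": [1.5,0,0],"turn": 0},{"offset": [2.25,0,0],"turn": 0},{"offset": [3.0,-0.1,0],"turn": 0},{"offset": [3.75,-0.1,0],"turn": 0},{"offset": [4.5,-0.1,0],"turn": 0},{"offset": [5.25,-0.1,0],"turn": 0},{"offset": [6.0,-0.1,0],"turn": 0}]}}

```text
t: 5.75
eef_pos: [0.5486, 0.1213, 0.1986]
ee_rot: [3.141, -0.0, -1.807]
force: [0.8, 1.2, -0.6]
width: 0.04
```

Emit:
{"op": "send_rows", "data": {"motion": [{"offset": [0.75,0,0],"turn": 0},{"offset": [1.5,0,0],"turn": 0},{"offset": [2.25,0,0],"turn": 0},{"offset": [3.0,-0.1,0],"turn": 0},{"offset": [3.75,-0.1,0],"turn": 0},{"offset": [4.5,-0.1,0],"turn": 0},{"offset": [5.25,-0.1,0],"turn": 0},{"offset": [6.0,-0.1,0],"turn": 0}]}}

```text
t: 6.55
eef_pos: [0.5357, 0.0628, 0.1987]
ee_rot: [-3.142, 0.0, -1.807]
force: [0.3, 1.6, -0.8]
width: 0.0399
```

Emit:
{"op": "send_rows", "data": {"motion": [{"offset": [0.75,0,0],"turn": 0},{"offset": [1.5,0,0],"turn": 0},{"offset": [2.25,0,0],"turn": 0},{"offset": [3.0,-0.1,0],"turn": 0},{"offset": [3.75,-0.1,0],"turn": 0},{"offset": [4.5,-0.1,0],"turn": 0},{"offset": [5.25,-0.1,0],"turn": 0},{"offset": [6.0,-0.2,0],"turn": 0}]}}

```text
t: 7.35
eef_pos: [0.5235, 0.004, 0.1987]
ee_rot: [3.141, -0.0, -1.807]
force: [-0.3, 1.5, -0.9]
width: 0.0402
```

Emit:
{"op": "send_rows", "data": {"motion": [{"offset": [0.75,0,0],"turn": 0},{"offset": [1.5,0,0],"turn": 0},{"offset": [2.25,0,0],"turn": 0},{"offset": [3.0,-0.1,0],"turn": 0},{"offset": [3.75,-0.1,0],"turn": 0},{"offset": [4.5,-0.1,0],"turn": 0},{"offset": [5.25,-0.1,0],"turn": 0},{"offset": [6.0,-0.1,0],"turn": 0}]}}

```text
t: 8.15
eef_pos: [0.5105, -0.0546, 0.1987]
ee_rot: [3.142, 0.0, -1.807]
force: [1.0, 1.7, -0.8]
width: 0.0398
```

```bash
python3 -c "
from h import *
st();lid('scene','s4');lid('top','t4');plan(-.042,0,.02)"
```

```text
t 8.15 stand [-0.1318 -0.0013] tip 0.0207 yaw -103.52 F [ 1.   1.7 -0.8] w 0.0398
scene circle [ 0.502 -0.119  0.051] stand [-0.0671  0.0052] 88 [229. 198.]
scene circle [0.463 0.203 0.049] stand [-0.3707 -0.1079] 242 [366. 207.]
top circle [ 0.494 -0.103  0.067] stand [-0.0811 -0.0061] 259 [332. 236.]
off cm [ 8.94 -0.16  0.06] turn -0.07
```

View pics/s4.png

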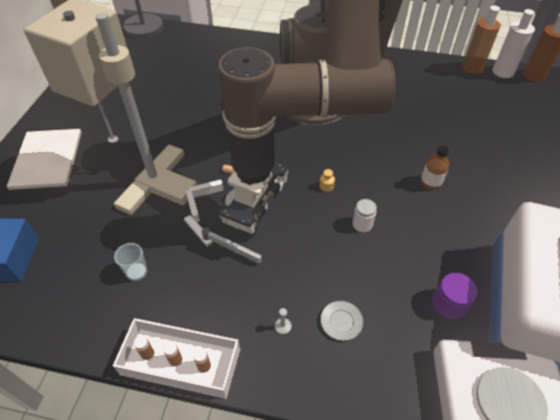

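The pot is under the gripper at (240,215), on the V axis and about 9 cm short of the seat. The bar is still open. Next the final approach, slowing near contact.

Emit:
{"op": "send_rows", "data": {"motion": [{"offset": [0.8,0,0],"turn": 0},{"offset": [1.6,0,0],"turn": 0},{"offset": [2.4,0,0],"turn": 0},{"offset": [3.2,-0.1,0],"turn": 0},{"offset": [4.0,-0.1,0],"turn": 0},{"offset": [4.8,-0.1,0],"turn": 0},{"offset": [5.6,-0.1,0],"turn": 0},{"offset": [6.4,-0.1,0],"turn": 0}]}}

```text
t: 9.05
eef_pos: [0.4966, -0.1171, 0.1987]
ee_rot: [-3.141, 0.0, -1.807]
force: [0.5, 2.2, 1.2]
width: 0.0398
```

Emit:
{"op": "send_rows", "data": {"motion": [{"offset": [0.3,0,0],"turn": 0},{"offset": [0.6,0,0],"turn": 0},{"offset": [0.9,0,0],"turn": 0},{"offset": [1.2,0,0],"turn": 0},{"offset": [1.5,0,0],"turn": 0},{"offset": [1.7,0,0],"turn": 0}]}}

```text
t: 9.65
eef_pos: [0.4927, -0.1331, 0.1987]
ee_rot: [3.142, -0.0, -1.807]
force: [0.7, 2.0, 0.7]
width: 0.0401
```

```bash
python3 -c "
from h import *
st();lid('scene','s5');lid('top','t5');plan(-.042,0,.02)"
```

```text
t 9.65 stand [-0.0513 -0.0003] tip 0.0207 yaw -103.52 F [0.7 2.  0.7] w 0.0401
scene circle [0.462 0.202 0.049] stand [-0.3698 -0.1086] 239 [366. 207.]
top circle [ 0.467 -0.186  0.055] stand [ 0.0058 -0.0132] 167 [365. 246.]
top circle [0.459 0.207 0.047] stand [-0.3739 -0.1119] 280 [200. 250.]
off cm [ 0.91 -0.03  0.06] turn -0.03
```

Force is still at free-sliding level. I'll creep in 1 mm rows.

Emit:
{"op": "send_rows", "data": {"motion": [{"offset": [0.1,0,0],"turn": 0},{"offset": [0.2,0,0],"turn": 0},{"offset": [0.3,0,0],"turn": 0},{"offset": [0.4,0,0],"turn": 0},{"offset": [0.5,0,0],"turn": 0},{"offset": [0.6,0,0],"turn": 0},{"offset": [0.7,0,0],"turn": 0}]}}

```text
t: 10.45
eef_pos: [0.491, -0.1398, 0.1986]
ee_rot: [3.141, -0.0, -1.807]
force: [0.2, 1.9, -0.5]
width: 0.0396
```

Emit:
{"op": "send_rows", "data": {"motion": [{"offset": [0.1,0,0],"turn": 0},{"offset": [0.2,0,0],"turn": 0}]}}

```text
t: 10.65
eef_pos: [0.4906, -0.1418, 0.1987]
ee_rot: [3.142, -0.0, -1.807]
force: [0.8, 0.7, 1.2]
width: 0.0397
```

Emit:
{"op": "send_rows", "data": {"motion": [{"offset": [0.1,0,0],"turn": 0},{"offset": [0.2,0,0],"turn": 0}]}}

```text
t: 10.85
eef_pos: [0.4901, -0.1437, 0.1987]
ee_rot: [3.142, -0.0, -1.807]
force: [0.2, 2.7, -0.7]
width: 0.04
```

Emit:
{"op": "send_rows", "data": {"motion": [{"offset": [0.1,0,0],"turn": 0},{"offset": [0.15,0,0],"turn": 0}]}}

```text
t: 11.05
eef_pos: [0.4902, -0.1449, 0.1988]
ee_rot: [-3.141, 0.001, -1.807]
force: [3.0, 5.8, 0.5]
width: 0.0398
```

```bash
python3 -c "
from h import *
st();lid('top','t6')"
```

```text
t 11.05 stand [-0.0392  0.    ] tip 0.0208 yaw -103.53 F [3.  5.8 0.5] w 0.0398
top circle [ 0.464 -0.197  0.055] stand [ 0.0179 -0.0127] 151 [370. 247.]
top circle [0.459 0.206 0.047] stand [-0.3736 -0.1122] 267 [200. 250.]
```

Emit:
{"op": "send_rows", "data": {"motion": [{"offset": [0.1,0,0],"turn": 0},{"offset": [0.1,0,0],"turn": 0}]}}

```text
t: 11.3
eef_pos: [0.4902, -0.1454, 0.1989]
ee_rot: [-3.14, 0.001, -1.807]
force: [1.3, 9.4, -0.2]
width: 0.0401
```

Emit:
{"op": "send_rows", "data": {"motion": [{"offset": [0.1,0,0],"turn": 0},{"offset": [0.1,0,0],"turn": 0}]}}

```text
t: 11.5
eef_pos: [0.4901, -0.1458, 0.199]
ee_rot: [-3.139, 0.002, -1.807]
force: [1.7, 13.9, 2.7]
width: 0.0399
```

```bash
python3 -c "
from h import *
st()"
```

```text
t 11.5 stand [-0.0383  0.0002] tip 0.021 yaw -103.54 F [ 1.7 13.9  2.7] w 0.0399
```

The force rises stiffly to about 14 N along the axis with no further travel, so the pot is seated. Retreating and lifting.

Emit:
{"op": "send_rows", "data": {"motion": [{"offset": [-0.4,0,0],"turn": 0},{"offset": [-1.2,0,0],"turn": 0},{"offset": [-2.5,0,0],"turn": 0},{"offset": [-4,0,0],"turn": 0},{"offset": [-6,0,-2],"turn": 0},{"offset": [-9,0,-5],"turn": 0},{"offset": [-12,0,-9],"turn": 0},{"offset": [-15,0,-12],"turn": 0}], "hand": -1}}

```text
t: 12.3
eef_pos: [0.5247, 0.0008, 0.3209]
ee_rot: [-3.14, 0.0, -1.806]
force: [1.8, 0.9, -0.6]
width: 0.0006
```

```bash
python3 -c "
from h import *
st();lid('scene','s7');lid('top','t7')
a=load('top7' if 0 else 't7')['frame'][160:300,270:450];b=load('s7')['frame'][150:290,120:300]
cv2.imwrite('pics/c7.png',np.hstack([cv2.resize(i,(399,310),interpolation=cv2.INTER_CUBIC) for i in(a,b)]))"
```

```text
t 12.3 stand [-0.189  -0.0004] tip 0.1429 yaw -103.49 F [ 1.8  0.9 -0.6] w 0.0006
scene circle [ 0.483 -0.185  0.075] stand [0.0019 0.0021] 517 [207. 188.]
scene circle [0.462 0.205 0.051] stand [-0.3731 -0.1088] 244 [366. 207.]
top circle [ 0.482 -0.182  0.074] stand [-0.001   0.0003] 670 [363. 239.]
```

View pics/c7.png

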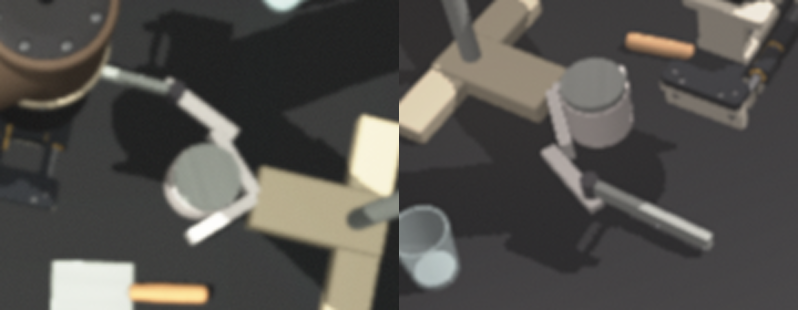

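The crop shows the pot nested in the V, touching both arms. It measures (0..2, 0..2) mm in the stand frame. The bar is still open. Next, put the closed fingers on the outer (+y) side of the bar.

```bash
cat >> h.py <<'E'
def barc(th,r,gap=0.,a=.0095,b=.021):
    u=np.array([-np.sin(th),-np.cos(th)]);n=np.array([-np.cos(th),np.sin(th)])
    return np.array([-.05,.095])+r*u+n*(.005+a*abs(np.cos(th))+b*abs(np.sin(th))+gap)
E
python3 -c "
from h import *
c=barc(1.63,.11,.02);print(c);plan(*c,.016)
c0=c
for th in(1.63,1.45,1.25,1.05,.85,.65,.45,.3,.15,.05,0): c=barc(th,.11);print(th,((c-c0)*[100,-100]).round(2))"
```

```text
[-0.15705442  0.1479524 ]
off cm [  3.46 -14.67  12.94] turn 0.21
1.63 [-0.12  2.  ]
1.45 [-0.54  3.94]
1.25 [-0.61  6.11]
1.05 [-0.23  8.34]
0.85 [ 0.66 10.52]
0.65 [ 2.04 12.52]
0.45 [ 3.88 14.21]
0.3 [ 5.52 15.2 ]
0.15 [ 7.33 15.91]
0.05 [ 8.6 16.2]
0 [ 9.26 16.3 ]
```

Emit:
{"op": "send_rows", "data": {"motion": [{"offset": [1,-4,0],"turn": 0},{"offset": [2,-8,0],"turn": 0},{"offset": [3,-11.5,0],"turn": 0.2},{"offset": [3.4,-14.6,0],"turn": 0.2},{"offset": [3.4,-14.6,2],"turn": 0.2},{"offset": [3.4,-14.6,5],"turn": 0.2},{"offset": [3.4,-14.6,8],"turn": 0.2},{"offset": [3.4,-14.6,8],"turn": 0.2}]}}

```text
t: 13.2
eef_pos: [0.6564, -0.0679, 0.2335]
ee_rot: [3.133, -0.003, -1.811]
force: [-0.7, 0.5, 0.2]
width: 0.0003
```

```bash
python3 -c "
from h import *
st();plan(*barc(1.63,.11,.02),.016)
a=save('scene','s8')['frame'][110:320,80:360];cv2.imwrite('pics/c8.png',cv2.resize(a,None,fx=2.4,fy=2.4,interpolation=cv2.INTER_CUBIC))"
```

```text
t 13.2 stand [-0.1528  0.1437] tip 0.0555 yaw -103.76 F [-0.7  0.5  0.2] w 0.0003
off cm [-0.43 -0.42  3.95] turn -0.26
```

View pics/c8.png

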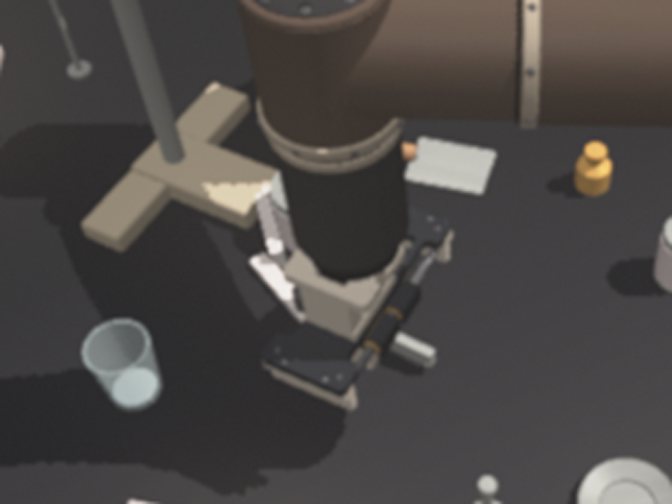

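The gripper is over the outer side of the bar. The bar tip at crop (430,350) is undisturbed, and the beaker and rotor are clear. Descending.

Emit:
{"op": "send_rows", "data": {"motion": [{"offset": [-0.4,-0.4,1],"turn": -0.2},{"offset": [-0.4,-0.4,2],"turn": -0.2},{"offset": [-0.4,-0.4,3],"turn": -0.2},{"offset": [-0.4,-0.4,3.9],"turn": -0.2},{"offset": [-0.4,-0.4,3.9],"turn": -0.2}]}}

```text
t: 13.75
eef_pos: [0.6626, -0.0655, 0.1981]
ee_rot: [3.139, -0.001, -1.807]
force: [-0.0, 0.1, -0.1]
width: 0.0005
```

```bash
python3 -c "
from h import *
st();plan(*barc(1.63,.11,.02),.016)"
```

```text
t 13.75 stand [-0.1566  0.1492] tip 0.0201 yaw -103.54 F [-0.   0.1 -0.1] w 0.0005
off cm [-0.05  0.12  0.41] turn -0.04
```

Emit:
{"op": "send_rows", "data": {"motion": [{"offset": [-0.1,0.8,0.3],"turn": 0},{"offset": [-0.1,1.6,0.3],"turn": 0},{"offset": [-0.2,2.4,0.3],"turn": 0},{"offset": [-0.4,3.2,0.3],"turn": 0},{"offset": [-0.5,4.0,0.3],"turn": 0},{"offset": [-0.6,4.7,0.3],"turn": 0},{"offset": [-0.6,5.4,0.3],"turn": 0},{"offset": [-0.6,6.1,0.3],"turn": 0}]}}

```text
t: 14.55
eef_pos: [0.6048, -0.0452, 0.1968]
ee_rot: [-3.141, 0.0, -1.807]
force: [1.5, -0.1, 0.1]
width: 0.0003
```

```bash
cat >> h.py <<'E'
def bar(n,fn):
    g=save(n,fn);P=cloud(g);s=S(P);k=(g['range_z']>0)&(P[...,2]>.026)&(P[...,2]<.037)
    d=s-np.array([-.05,.095]);r=np.hypot(d[...,0],d[...,1]);th=np.arctan2(-d[...,0],-d[...,1])
    m=k&(r>.03)&(r<.155)&(np.hypot(s[...,0],s[...,1])>.043)&(d[...,0]<.02)
    print(n,'bar th',np.percentile(th[m],[10,50,90]).round(3) if m.any() else None,m.sum(),'rmax',r[m].max().round(3) if m.any() else None)
E
python3 -c "
from h import *
st();bar('scene','s9');bar('top','t9');c0=barc(1.63,.11,.02)
plan(*barc(1.25,.11),.017)"
```

```text
t 14.55 stand [-0.1629  0.0882] tip 0.0188 yaw -103.51 F [ 1.5 -0.1  0.1] w 0.0003
scene bar th [1.293 1.36  1.636] 65 rmax 0.146
top bar th [1.226 1.277 1.361] 128 rmax 0.141
off cm [-0.04  0.1   0.17] turn -0.02
```

The bar is following at about 1.28 rad. Continuing the arc.

Emit:
{"op": "send_rows", "data": {"motion": [{"offset": [0.1,0.9,0.1],"turn": 0},{"offset": [0.2,1.7,0.1],"turn": 0},{"offset": [0.4,2.3,0.1],"turn": 0},{"offset": [0.8,3.4,0.1],"turn": 0},{"offset": [1.3,4.5,0.1],"turn": 0},{"offset": [1.9,5.5,0.1],"turn": 0},{"offset": [2.6,6.5,0.1],"turn": 0},{"offset": [3.5,7.4,0.1],"turn": 0}]}}

```text
t: 15.45
eef_pos: [0.5241, -0.0624, 0.1958]
ee_rot: [-3.141, 0.0, -1.807]
force: [0.7, 0.5, 0.2]
width: 0.0005
```

```bash
python3 -c "
from h import *
st();bar('scene','s10');bar('top','t10')
for th in(.5,.4,.3,.2,.1,.05,0):plan(*barc(th,.11),.017)"
```

```text
t 15.45 stand [-0.1273  0.0138] tip 0.0178 yaw -103.51 F [0.7 0.5 0.2] w 0.0005
scene bar th [0.833 0.917 0.94 ] 14 rmax 0.118
top bar th [0.522 0.549 0.582] 33 rmax 0.149
off cm [0.33 0.35 0.07] turn -0.08
off cm [1.35 1.09 0.07] turn -0.08
off cm [2.47 1.72 0.07] turn -0.08
off cm [3.66 2.23 0.07] turn -0.08
off cm [4.91 2.59 0.07] turn -0.08
off cm [5.56 2.72 0.07] turn -0.08
off cm [6.21 2.81 0.07] turn -0.08
```

Emit:
{"op": "send_rows", "data": {"motion": [{"offset": [0.5,0.6,0],"turn": 0},{"offset": [1.1,1.0,0],"turn": 0},{"offset": [1.7,1.3,0],"turn": 0},{"offset": [2.3,1.6,0],"turn": 0},{"offset": [2.9,1.9,0],"turn": 0},{"offset": [3.5,2.2,0],"turn": 0},{"offset": [4.1,2.4,0],"turn": 0},{"offset": [4.6,2.6,0],"turn": 0}]}}

```text
t: 16.35
eef_pos: [0.4889, -0.1012, 0.1957]
ee_rot: [3.142, -0.0, -1.807]
force: [0.3, 1.0, -0.3]
width: 0.0007
```

Emit:
{"op": "send_rows", "data": {"motion": [{"offset": [0.2,0,0],"turn": 0},{"offset": [0.4,0,0],"turn": 0},{"offset": [0.6,0.1,0],"turn": 0},{"offset": [0.8,0.1,0],"turn": 0},{"offset": [1.0,0.2,0],"turn": 0}]}}

```text
t: 16.85
eef_pos: [0.485, -0.11, 0.1957]
ee_rot: [-3.141, 0.0, -1.807]
force: [0.6, 1.0, 0.8]
width: 0.0007
```

```bash
python3 -c "
from h import *
st();bar('top','t11');bar('scene','s11');plan(*barc(0,.11),.017)"
```

```text
t 16.85 stand [-0.0719 -0.0131] tip 0.0177 yaw -103.51 F [0.6 1.  0.8] w 0.0007
top bar th [0.046 0.073 0.103] 20 rmax 0.149
scene bar th [-0.085  0.088  0.321] 60 rmax 0.115
off cm [0.72 0.16 0.06] turn -0.03
```

Now I'll creep to the end stop, watching the force.

Emit:
{"op": "send_rows", "data": {"motion": [{"offset": [0.1,0,0],"turn": 0},{"offset": [0.2,0,0],"turn": 0},{"offset": [0.3,0.1,0],"turn": 0},{"offset": [0.4,0.1,0],"turn": 0},{"offset": [0.5,0.1,0],"turn": 0}]}}

```text
t: 17.45
eef_pos: [0.4826, -0.1147, 0.1956]
ee_rot: [3.141, -0.0, -1.807]
force: [-0.7, 0.1, 0.3]
width: 0.0006
```

Emit:
{"op": "send_rows", "data": {"motion": [{"offset": [0.1,0,0],"turn": 0},{"offset": [0.2,0,0],"turn": 0}]}}

```text
t: 17.65
eef_pos: [0.4822, -0.1167, 0.1956]
ee_rot: [3.141, -0.0, -1.807]
force: [-0.5, 0.5, -0.0]
width: 0.0006
```

Emit:
{"op": "send_rows", "data": {"motion": [{"offset": [0.1,0,0],"turn": 0},{"offset": [0.1,0,0],"turn": 0}]}}

```text
t: 17.85
eef_pos: [0.482, -0.1173, 0.1957]
ee_rot: [-3.141, 0.001, -1.807]
force: [-0.8, 3.3, 0.4]
width: 0.0002
```

Emit:
{"op": "send_rows", "data": {"motion": [{"offset": [0.1,0,0],"turn": 0},{"offset": [0.1,0,0],"turn": 0}]}}

```text
t: 18.05
eef_pos: [0.4819, -0.1177, 0.1957]
ee_rot: [-3.141, 0.002, -1.807]
force: [-1.7, 10.7, 1.7]
width: 0.0005
```

Emit:
{"op": "send_rows", "data": {"motion": [{"offset": [0.1,0,0],"turn": 0},{"offset": [0.1,0,0],"turn": 0},{"offset": [0.1,0,0],"turn": 0}]}}

```text
t: 18.35
eef_pos: [0.4818, -0.118, 0.1957]
ee_rot: [-3.141, 0.002, -1.807]
force: [-1.3, 17.0, 1.7]
width: 0.0008
```

The push force is 17 N against a hard stop, and the finger position matches the shut angle. Retreating.

Emit:
{"op": "send_rows", "data": {"motion": [{"offset": [-0.2,0,0],"turn": 0},{"offset": [-0.5,0,0],"turn": 0},{"offset": [-1.2,0,0],"turn": 0},{"offset": [-3,0,0],"turn": 0},{"offset": [-5,0,0],"turn": 0},{"offset": [-8,0,-2],"turn": 0},{"offset": [-12,0,-5],"turn": 0},{"offset": [-16,0,-9],"turn": 0}]}}

```text
t: 19.15
eef_pos: [0.5177, 0.0329, 0.2813]
ee_rot: [3.14, -0.002, -1.807]
force: [1.4, 0.1, -0.6]
width: 0.0006
```

Emit:
{"op": "send_rows", "data": {"motion": [{"offset": [-4,0,-3],"turn": 0},{"offset": [-8,0,-6],"turn": 0},{"offset": [-11,0,-8],"turn": 0},{"offset": [-12,0,-8],"turn": 0},{"offset": [-12,0,-8],"turn": 0},{"offset": [-12,0,-8],"turn": 0}]}}

```text
t: 19.75
eef_pos: [0.5454, 0.1478, 0.3599]
ee_rot: [3.14, -0.001, -1.807]
force: [0.4, -0.0, -1.2]
width: 0.0006
```

```bash
python3 -c "
from h import *
st();lid('scene','s12');bar('scene','s13');lid('top','t12');bar('top','t13')
a=load('t12')['frame'][120:320,180:460];b=load('s12')['frame'][130:330,100:380]
cv2.imwrite('pics/c12.png',np.vstack([cv2.resize(i,None,fx=1.45,fy=1.45,interpolation=cv2.INTER_CUBIC) for i in(a,b)]))"
```

```text
t 19.75 stand [-0.3367 -0.0146] tip 0.1819 yaw -103.52 F [ 0.4 -0.  -1.2] w 0.0006
scene circle [ 0.484 -0.185  0.076] stand [0.0011 0.0032] 515 [207. 188.]
scene circle [0.463 0.203 0.048] stand [-0.3707 -0.1079] 241 [366. 207.]
scene bar th [-0.083 -0.012  0.038] 180 rmax 0.146
top circle [ 0.481 -0.182  0.074] stand [-0.0012 -0.0001] 691 [363. 239.]
top circle [0.459 0.207 0.047] stand [-0.374  -0.1119] 275 [200. 250.]
top bar th [-0.046  0.012  0.063] 188 rmax 0.149
```

View pics/c12.png

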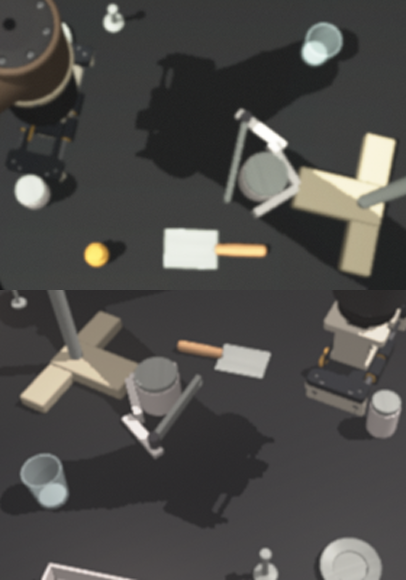

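The crop shows the pot in the V with the bar shut across the mouth. The gripper is clear, above and beside the narrow pot, and the bystanders have not moved. Handing in.

```bash
python3 -c "
from station import *
print(job_done())"
```

```text
the job is handed in; nothing more can be done
None
```

The wide pot is pushed into the V and the bar is shut across the mouth behind it. I handed the job in at about 20 s of the 69 s allowed; no verdict is reported.

- **Method:** I pushed the pot about 46 cm with two part-open fingers until the force rose to about 14 N with almost no further travel. I then swept the bar round with closed fingers to its end stop, where it read about 17 N, and backed the arm off clear of everything.
- **Pot position:** The last top-camera view put it about 1 mm from its seat (−1 mm, 0 mm), and the scene camera put it about 3 mm off (+1 mm, +3 mm). Both are inside the 6 mm limit, and the gap between them is close to the 2 mm calibration error.
- **Bar:** The two cameras gave median angles of +0.012 and −0.012 rad, inside the 0.07 rad limit.
- **Bystanders:** The narrow pot measured within about 2 mm of where it started. The weight, spatula, beaker, rotor and dish looked unmoved in the last pictures. I did not check the reagent bottle at the end, but the arm stayed clear of it.

No check failed. While the gripper covered the pot or the bar, some camera readings were unreliable, so I went by force and finger position there.

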